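# Seat the window cover on the alignment stage

## Robot

A 6-joint arm with a two-finger parallel gripper is mounted at the origin on the work surface. World frame = base frame: x ahead of the robot, y to its left, z up, the work surface at z = 0. Lengths are in m, angles in rad, forces in N, time in s.
With the tool pointing down it reaches from about 0.35 to 0.975 m from the base axis. Payload 4.9 kg.
Tool frame: the origin (TCP) lies at the very end of the fingers, on their centre line; the grasp point (between the pads) lies 19 mm behind it; z points along the fingers, y is the line along which they close (so a half turn about z gives the same grasp; the last joint's range is limited). The gripper opens to 85 mm and grips with 20 to 120 N. Pads are 22 mm wide; open, the fingers measure 114 mm over their backs; the gripper's body (76 mm by 85 mm) begins 54 mm behind the grasp point. The pads swing forward as they close: fully open they stand 13 mm farther back than shut.
Start: joints at [1.203, 0.053, 1.613, -0, 1.476, -0.119], TCP at [0.154, 0.606, 0.231] pointing down, gripper open.
Joint ranges: [-3.01, 3.01], [-1.01, 2.22], [0.06, 2.58], [-1.02, 4.17], [0.09, 2.62], [-3.14, 3.14]. Speed limits (rad/s): [2.57, 2.57, 3.14, 3.14, 3.14, 3.14].

## Interface

Orientations are given as a rotation vector (axis times angle).
In Python, from station import * gives the robot as it stands.
- The arm moves only by the shell command python3 -m crank 'ROWS' [OPENING] [FORCE]. ROWS is JSON, a list of rows, each an object with "offset": the shift along the tool's x, y, z in m, a list of three; "twist": the turn, a rotation vector about the tool's x, y, z in degrees, a list of three. In form: [{"offset": [x, y, z], "twist": [rx, ry, rz]}, ...]. A call has 1 to 20 rows; each row is the pose to reach, as a shift and turn from the pose commanded when the call began, along the tool's axes at that moment; what a row does not reach only later rows make up. A row lasts 1/8 s, in which the tool goes at most 62.5 mm and 10.7 degrees, less where a joint would pass 70% of its speed; a pose out of reach is approached as far as the arm can. A call with a gripper value outside its range is refused whole. OPENING is the opening, from 0 (shut) to 1 (fully open), set as the call begins (- or left out, the last holds). The fingers move at their own pace and stop on an object; FORCE is the grip in N (left out, the last holds). Time passes only in rows, so rows that repeat a pose let the fingers close. It gives the time, the measured TCP pose, the force, the opening and the grip force at its end, in the units of the state.
- get_obs(): the state, without advancing time (a new reading comes with each control period).
- get_image(name): name is "side" or "top" or "wrist"; returns the picture (420x560x3 uint8, red, green, blue); there is no depth.
- get_calibration(name): a dict with "intrinsics" (3x3 intrinsics, pixels), "k1" (the pictures are not rectified: a ray, as slopes to the right and down, at radius r is drawn at 1 + k1 r^2 times it, then the intrinsics apply), "world_from_camera" (4x4, takes a point from camera to world coordinates); the wrist camera has in their place "tool_from_camera" (4x4, takes a point from camera to tool coordinates, whose origin is the TCP and whose axes are the flange's). Camera axes: x right, y up, looking along -z (the intrinsics and any distortion apply to the point x, -y, -z); pixel columns grow to the right and rows downward; lengths in m; the calibration is good to about 2 mm. A picture is of the moment at which its call begins: read the wrist's pose just before it. get_calibration takes no time and is no camera call.
- finish_job(): hands the job in; it is judged then, once.
Trained networks look in the newest picture that a camera, given by its name, has taken for a name from the list of things; names that differ only in an ending like _2 or _b are one class to them, and where a whole thing is asked for, a point or a joint stands for the part that bears it (a point fixed in the world has none). Each returns a list of dicts, best first, with "confidence" (0 to 1); they miss things now and then, are a little off and sometimes report something else, mostly with a low value. They report only what shows in the picture. A call takes as long as a camera call. They do not tell look-alikes from the thing itself.
- cut_out(query, camera): "region" (420x560 bool, what is visible of it) and "rect" ([centre column, centre row, width, height] in pixels, round what is visible of it).
The state is a dict: "t": time; "q": joint angles; "dq": joint speeds; "effort": joint torques, N m; "tool_pos": TCP position; "tool_rot": TCP orientation; "contact_force": force on the tool from outside, world axes, zero at the start; "wrist_torque": the same for the moment, N m; "opening": finger opening in m; "grip_force": force on a finger pad.
Only numpy, scipy, OpenCV 4.12 (cv2) and the standard library are available. Lean on these libraries where they do the work, as an engineer would, in place of code of your own. Each camera call takes 0.05 s, during which the arm holds its last target. There are 200 camera calls.

## Task

Before the bonding press is put away for the night, the optic window of its alignment stage must be covered. Take the rectangular aluminium cover plate by its upright grip, lay it over the matching rectangular outline on the stage (either way round), and press it down with the gripper against the stiff lift pins until it lies flat and level on the stage, then let go. Leave the narrow cover and the round cover where they lie.

Things in the scene. Friction and masses are not known exactly. Their poses are not given: they have to be found in the camera images.
- cover_mid (a point): The cover to use: aluminium plate 110 (x) x 70 (y) x 6 mm with an upright grip bar on the middle of its top, 50 (x) x 16 (y) mm and 34 mm high, so 40 mm in all; 0.11 to 0.21 kg. Lies flat on the table. The point is its centre, half-way up: 20 mm above its underside, 20 mm below the top of the grip; z up.
- stage_mark (a point): Centre of the outline (black lines, 112 mm in x, 72 in y) on top of the fixed stage, a metal block 150 (x) x 130 x 50 mm high; z up. Two lift pins, 12 mm across, 36 mm either side of it along x, stand 8 to 10 mm proud and carry the cover when laid there. No springs: each takes about 5 N (10 N for both, pushing mid-cover), goes down flush and stays. Micrometers on the +x side, below the top.
- narrow_mid (a point): Bystander, to be left alone: a narrow aluminium cover 140 mm by 36 mm by 6 mm with the same grip bar, 40 mm high in all. The point is its centre, 20 mm above the table; x along its length.
- round_mid (a point): Bystander, to be left alone: a round aluminium cover 84 mm across and 6 mm thick with an upright round grip 16 mm across, 40 mm high in all. The point is its centre, 20 mm above the table.
Not all that is in view belongs to the job. Leave any blue or yellow look-alike of the part that bears cover_mid alone.

How it is judged:
On the way:
1. the gripper presses the cover down on its place, at least part of the way (contact force between the fingers and cover above 0.5 N and horizontal distance between cover_mid and stage_mark below 0.02 m and z of cover_mid in the frame of stage_mark below 0.0255 m), for 0.05 s.
At the end, for the whole second after the job is handed in: The rectangular cover lies at rest on the stage, its centre within 15 mm of the outline's centre, its long side within 11 degrees of the outline's (either way round), pressed down to within 2.5 mm of the stage's top and level within 2 degrees (horizontal distance between cover_mid and stage_mark below 0.015 m and angle between the x axis of cover_mid and the x axis of stage_mark, either way round below 0.2 rad and z of cover_mid in the frame of stage_mark between 0.017 and 0.0225 m and angle between cover_mid's own z axis and vertical below 0.035 rad and linear speed of cover below 0.02 m/s); the robot touches nothing.
It fails at once if the narrow cover is moved by more than 30 mm (distance of narrow_mid from where it was at the start of the episode above 0.03 m).
It fails at once if the round cover is moved by more than 30 mm (distance of round_mid from where it was at the start of the episode above 0.03 m).
It also fails if it takes over 40 s, if anything falls off the work surface, if the arm or the gripper's body presses on something with over 40 N, if the wrist force passes 120 N, or if a joint passes its speed limit or range.

## Working session

There is one attempt and no reset: what is moved stays moved. The work goes in short steps, Python scripts to look and compute and a shell command to move; the robot and the scene stay as the last step left them, time stands still between calls to the robot, and variables do not carry over. Pictures are saved under pics/ and viewed, at most 10 in all, crops included, and the job is handed in when it is done.

```bash
mkdir -p pics; cat > h.py <<'E'
from station import *
import numpy as np, cv2
from scipy.spatial.transform import Rotation as R
def cam(name,obs=None):
    c=get_calibration(name)
    if name=="wrist":
        o=obs or get_obs(); T=np.eye(4);T[:3,:3]=R.from_rotvec(o["tool_rot"]).as_matrix();T[:3,3]=o["tool_pos"]
        M=T@np.array(c["tool_from_camera"])
    else: M=np.array(c["world_from_camera"])
    return np.array(c["intrinsics"]),c["k1"],M
def px2w(C,uv,z):
    K,k1,M=C
    p=cv2.undistortPoints(np.array(uv,float).reshape(-1,1,2),K,np.array([k1,0,0,0.])).reshape(-1,2)
    d=np.c_[p[:,0],-p[:,1],-np.ones(len(p))]@M[:3,:3].T
    return M[:3,3]+d*((z-M[2,3])/d[:,2])[:,None]
def w2px(C,P):
    K,k1,M=C
    q=(np.array(P,float).reshape(-1,3)-M[:3,3])@M[:3,:3]
    return cv2.projectPoints(q*[1,-1,-1],np.zeros(3),np.zeros(3),K,np.array([k1,0,0,0.]))[0].reshape(-1,2)
def save(im,n): cv2.imwrite("pics/"+n+".png",cv2.cvtColor(im,cv2.COLOR_RGB2BGR))
E
python3 - <<'E'
from h import *
for n in ["top","side"]:
    save(get_image(n),n+"0"); C=cam(n); print(n,C[2][:3,3].round(3))
    for q in ["cover_mid","narrow_mid","round_mid","stage_mark"]:
        for d in cut_out(q,n):
            print(q,round(d["confidence"],2),np.round(d["rect"]),px2w(C,d["rect"][:2],.05 if q=="stage_mark" else .01).round(3))
o=get_obs();print(o)
E
```

```text
top [ 0.35  -0.033  1.192]
cover_mid 0.86 [143. 268.  54.  57.] [[0.316 0.262 0.01 ]]
cover_mid 0.85 [416. 241.  56.  50.] [[ 0.389 -0.324  0.01 ]]
cover_mid 0.83 [381. 310.  58.  55.] [[ 0.238 -0.25   0.01 ]]
cover_mid 0.8 [240. 127.  45.  59.] [[0.63  0.063 0.01 ]]
narrow_mid 0.93 [147. 167.  22.  66.] [[0.537 0.262 0.01 ]]
round_mid 0.82 [243. 198.  41.  36.] [[0.472 0.053 0.01 ]]
stage_mark 0.86 [376. 146.  80. 102.] [[ 0.587 -0.229  0.05 ]]
side [ 0.313 -0.923  0.75 ]
cover_mid 0.96 [221. 160.  50.  22.] [[0.323 0.261 0.01 ]]
cover_mid 0.64 [198. 308.  65.  48.] [[ 0.242 -0.261  0.01 ]]
cover_mid 0.59 [349. 188.  48.  22.] [[0.635 0.064 0.01 ]]
cover_mid 0.58 [281. 323.  64.  54.] [[ 0.393 -0.327  0.01 ]]
narrow_mid 0.63 [298. 152.  46.  23.] [[0.542 0.262 0.01 ]]
round_mid 0.85 [285. 201.  35.  25.] [[0.466 0.041 0.01 ]]
stage_mark 0.8 [375. 266.  96.  62.] [[ 0.596 -0.254  0.05 ]]
{'t': 0.5, 'q': array([ 1.20302627e+00,  5.27122970e-02,  1.61291345e+00, -2.85562598e-05,
        1.47601452e+00, -1.19003489e-01]), 'dq': array([ 1.44992733e-04, -1.19369583e-03, -2.99639691e-03, -8.03925021e-04,
        3.16767811e-05, -1.29157455e-03]), 'effort': array([-2.01635044e-04, -3.93207872e+01, -3.70027649e+01, -1.43914494e-04,
        1.21559271e-03,  4.29853017e-06]), 'tool_pos': array([0.15387917, 0.60573029, 0.2312879 ]), 'tool_rot': array([ 3.89748584e-01,  3.11730640e+00, -8.33512613e-05]), 'contact_force': array([-1.09293026,  0.54733254, -0.86571989]), 'wrist_torque': array([ 0.03176782, -0.03422365, -0.02176049]), 'grip_force': 0.0, 'opening': 0.08492262325660885}
```

View pics/top0.png

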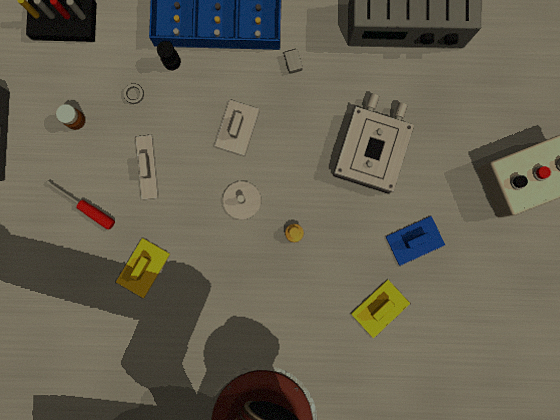

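View pics/side0.png

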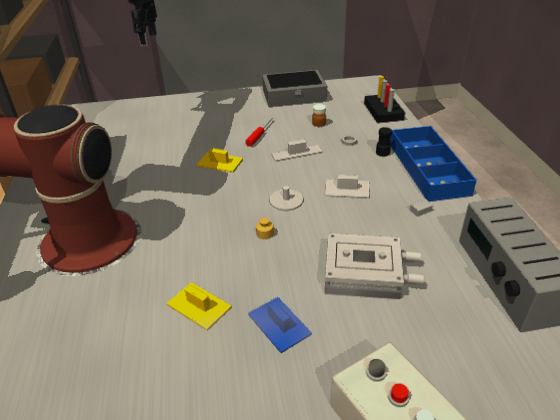

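The top view shows the aluminium cover at about (237,127), clear of the blue and yellow look-alikes. The stage is at (375,147), with its micrometers (the +x side) pointing up the image. I'll get the orientations next.

```bash
cat >> h.py <<'E'
def rectfit(C,reg,z):
    cs,_=cv2.findContours(reg.astype(np.uint8),cv2.RETR_EXTERNAL,cv2.CHAIN_APPROX_NONE)
    c=max(cs,key=cv2.contourArea).reshape(-1,2)
    P=px2w(C,c,z)[:,:2]
    (cx,cy),(w,h),a=cv2.minAreaRect((P*1000).astype(np.float32))
    if h>w: a+=90;w,h=h,w
    return np.round([cx,cy,w,h,(a+90)%180-90],1)
def rel(dx,yaw_line,o=None):
    """tool-frame offset to world target, and tz twist (deg) putting tool x along the line yaw"""
    o=o or get_obs();r=R.from_rotvec(o["tool_rot"]).as_matrix()
    off=r.T@(np.array(dx)-o["tool_pos"]); 
    t=np.radians(yaw_line); v=r.T@[np.cos(t),np.sin(t),0]
    return off.round(4),((np.degrees(np.arctan2(v[1],v[0]))+90)%180-90).round(2)
E
python3 - <<'E'
from h import *
C=cam("top"); get_image("top")
for q,z in [("cover_mid",.006),("stage_mark",.05)]:
    for d in cut_out(q,"top"): print(q,rectfit(C,d["region"],z))
print(get_calibration("wrist"))
print(rel([.63,.063,.3],-20))
E
```

```text
cover_mid [317.8 264.5 113.7  71.9 -28.5]
cover_mid [ 389.2 -322.7  110.5   72.3  -64.2]
stage_mark [ 595.  -228.5  197.3  133.7  -16.9]
{'intrinsics': array([[335.37700178,   0.        , 279.35141719],
       [  0.        , 335.37700178, 207.28853613],
       [  0.        ,   0.        ,   1.        ]]), 'k1': -0.0006476906307313985, 'tool_from_camera': array([[-1.96042723e-04,  9.56778228e-01,  2.90818474e-01,
         7.47584466e-02],
       [ 9.99999970e-01,  1.45118049e-04,  1.96675699e-04,
         1.06829685e-03],
       [ 1.45972017e-04,  2.90818504e-01, -9.56778227e-01,
        -1.43559559e-01],
       [ 0.00000000e+00,  0.00000000e+00,  0.00000000e+00,
         1.00000000e+00]])}
(array([-0.5951, -0.4088, -0.0687]), np.float64(5.74))
```

```bash
python3 -m crank '[{"offset":[-0.595,-0.409,-0.02],"twist":[0,0,6]},{"offset":[-0.595,-0.409,-0.02],"twist":[0,0,6]},{"offset":[-0.595,-0.409,-0.02],"twist":[0,0,6]},{"offset":[-0.595,-0.409,-0.02],"twist":[0,0,6]},{"offset":[-0.595,-0.409,-0.02],"twist":[0,0,6]},{"offset":[-0.595,-0.409,-0.02],"twist":[0,0,6]},{"offset":[-0.595,-0.409,-0.02],"twist":[0,0,6]},{"offset":[-0.595,-0.409,-0.02],"twist":[0,0,6]},{"offset":[-0.595,-0.409,-0.02],"twist":[0,0,6]},{"offset":[-0.595,-0.409,-0.02],"twist":[0,0,6]},{"offset":[-0.595,-0.409,-0.02],"twist":[0,0,6]},{"offset":[-0.595,-0.409,-0.02],"twist":[0,0,6]},{"offset":[-0.595,-0.409,-0.02],"twist":[0,0,6]},{"offset":[-0.595,-0.409,-0.02],"twist":[0,0,6]},{"offset":[-0.595,-0.409,-0.02],"twist":[0,0,6]},{"offset":[-0.595,-0.409,-0.02],"twist":[0,0,6]}]' 1 60
python3 - <<'E'
from h import *
o=get_obs();C=cam("wrist",o);im=get_image("wrist");save(im,"w1")
for d in cut_out("cover_mid","wrist"): print(round(d["confidence"],2),np.round(d["rect"]),rectfit(C,d["region"],.006))
E
```

```text
t: 2.65
tool_pos: [0.6294, 0.0638, 0.2515]
tool_rot: [0.55, 3.093, 0.0]
contact_force: [0.5, -0.1, 0.1]
opening: 0.0853
grip_force: 0.0
0.61 [285. 169.  61.  95.] [630.1  72.3 111.2  72.1 -16.4]
```

View pics/w1.png

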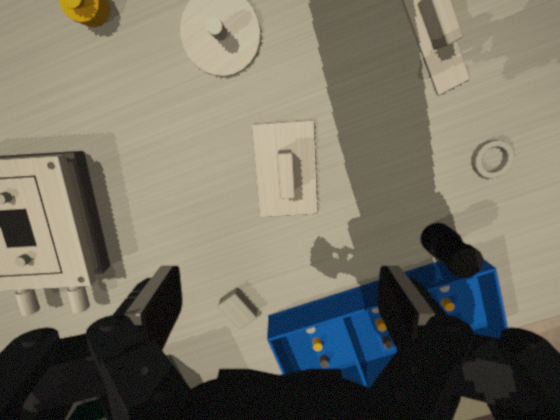

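The wrist view shows the plate cleanly: corners (254,124), (314,121), (317,213) and (260,216), with the grip at about (287,174). I'll check the fit by projecting the model onto it.

```bash
python3 - <<'E'
from h import *
C=cam("wrist")
P=px2w(C,[(254,124),(314,121),(317,213),(260,216)],.006);print(P.round(4),P.mean(0).round(4))
for a,b in((0,3),(1,2)): d=P[b]-P[a];print(np.degrees(np.arctan2(d[1],d[0])),np.hypot(*d[:2]))
a=np.radians(-16.4);c=np.array([.630,.0723]);u=np.array([np.cos(a),np.sin(a)]);v=np.array([-u[1],u[0]])
im=get_image("wrist")
for X,Y,z in((55,35,6),(25,8,40)):
    q=[list(c+s*X/1e3*u+t*Y/1e3*v)+[z/1e3] for s,t in((1,1),(1,-1),(-1,-1),(-1,1))]
    cv2.polylines(im,[np.round(w2px(C,q)).astype(int)],True,(255,0,0),1)
save(cv2.resize(im[90:250,200:400],(800,640))[:600],"w1o")
print(rel([.630,.0723,.1],-16.4))
E
```

```text
[[0.5687 0.0565 0.006 ]
 [0.5889 0.121  0.006 ]
 [0.6933 0.09   0.006 ]
 [0.6729 0.0234 0.006 ]] [0.631  0.0727 0.006 ]
-17.623697134552994 0.1093846743080577
-16.562464357968267 0.10891974929563522
(array([0.0027, 0.0085, 0.1514]), np.float64(-3.81))
```

View pics/w1o.png

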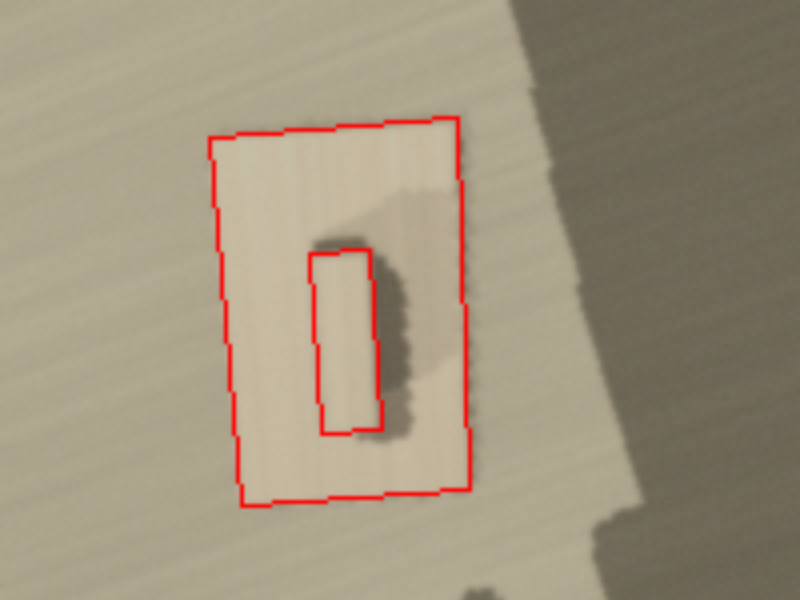

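The overlay matches the plate and the grip. Descending to grasp with the TCP at z = 0.012.

```bash
python3 -m crank '[{"offset":[0.003,0.0085,0.06],"twist":[0,0,-4]},{"offset":[0.003,0.0085,0.12],"twist":[0,0,-4]},{"offset":[0.003,0.0085,0.17],"twist":[0,0,-4]},{"offset":[0.003,0.0085,0.205],"twist":[0,0,-4]},{"offset":[0.003,0.0085,0.225],"twist":[0,0,-4]},{"offset":[0.003,0.0085,0.239],"twist":[0,0,-4]},{"offset":[0.003,0.0085,0.239],"twist":[0,0,-4]}]' 1 60
python3 -m crank '[{"offset":[0,0,0],"twist":[0,0,0]},{"offset":[0,0,0],"twist":[0,0,0]},{"offset":[0,0,0],"twist":[0,0,0]},{"offset":[0,0,0],"twist":[0,0,0]},{"offset":[0,0,0],"twist":[0,0,0]},{"offset":[0,0,0],"twist":[0,0,0]}]' 0 70
```

```text
t: 3.68
tool_pos: [0.63, 0.0718, 0.0122]
tool_rot: [-0.444, -3.11, 0.0]
contact_force: [-0.6, -0.4, -0.0]
opening: 0.0851
grip_force: 0.0
t: 4.42
tool_pos: [0.6305, 0.0718, 0.013]
tool_rot: [0.444, 3.109, 0.0]
contact_force: [0.2, -0.1, 3.9]
opening: 0.0152
grip_force: 71.2
```

```bash
python3 -m crank '[{"offset":[0,0,-0.03],"twist":[0,0,0]},{"offset":[0,0,-0.08],"twist":[0,0,0]},{"offset":[0,0,-0.14],"twist":[0,0,0]},{"offset":[0.02,-0.05,-0.18],"twist":[0,0,0]},{"offset":[0.04,-0.11,-0.21],"twist":[0,0,0]},{"offset":[0.04,-0.16,-0.24],"twist":[0,0,0]},{"offset":[0.04,-0.17,-0.24],"twist":[0,0,0]},{"offset":[0.04,-0.17,-0.24],"twist":[0,0,0]},{"offset":[0.04,-0.17,-0.24],"twist":[0,0,0]}]'
python3 - <<'E'
from h import *
o=get_obs();im=get_image("wrist");save(im,"w2");print(o["tool_pos"],o["tool_rot"],o["opening"],o["grip_force"])
C=cam("wrist",o)
for d in cut_out("stage_mark","wrist"): print(round(d["confidence"],2),np.round(d["rect"]),rectfit(C,d["region"],.05))
E
```

```text
t: 5.55
tool_pos: [0.5436, -0.0789, 0.2502]
tool_rot: [-0.442, -3.107, -0.002]
contact_force: [0.9, 0.1, 0.2]
opening: 0.0148
grip_force: 70.6
[ 0.5435736  -0.07893968  0.25017532] [-4.42030204e-01 -3.10697508e+00 -1.79323455e-03] 0.014848027056714964 70.55956363677979
0.84 [153. 242. 116. 143.] [ 580.1 -231.7  171.8  118.4  -16.2]
```

View pics/w2.png

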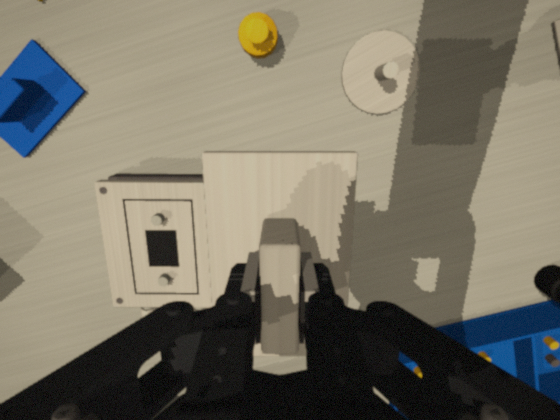

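The held plate is square in the grip; its near edge is at row 152, columns 203–357. The whole outline shows, with corners at about (124,199), (193,200), (198,293) and (133,295), and pins at (158,219) and (165,280).

```bash
python3 - <<'E'
from h import *
C=cam("wrist");o=get_obs()
g=cv2.cvtColor(cv2.imread("pics/w2.png"),cv2.COLOR_BGR2GRAY)
m=np.zeros_like(g);m[192:300,118:203]=(g[192:300,118:203]<110)
n,l,s,_=cv2.connectedComponentsWithStats(m,connectivity=8)
for i in range(1,n):
    if s[i,4]>100: print(s[i],rectfit(C,l==i,.05))
P=px2w(C,[(124,199),(193,200),(198,293),(133,295)],.05);print(P.mean(0).round(4))
for a,b in((0,3),(1,2)): d=P[b]-P[a];print(np.degrees(np.arctan2(d[1],d[0])).round(1),np.hypot(*d[:2]).round(4))
# held plate near edge
E=px2w(C,[(203,152),(357,152)],o["tool_pos"][2]-.007)
r=R.from_rotvec(o["tool_rot"]).as_matrix();print("edge tool",((E-o["tool_pos"])@r).round(4), "tilt",r[:,2].round(4))
E
```

```text
[ 146  230   33   37 1081] [ 581.4 -224.7   43.4   33.2  -16.5]
[ 0.5821 -0.2247  0.05  ]
-18.6 0.1159
-17.4 0.1121
edge tool [[ 0.0548 -0.0331  0.0072]
 [ 0.0548  0.0358  0.0072]] tilt [-0.0028  0.0012 -1.    ]
```

```bash
python3 -c "
from h import *
print(rel([.582,-.2255,.09],-17))"
```

```text
(array([-0.078 , -0.1303,  0.1602]), np.float64(0.85))
```

```bash
python3 -m crank '[{"offset":[-0.026,-0.044,0.0],"twist":[0,0,0.8]},{"offset":[-0.052,-0.09,0.02],"twist":[0,0,0.8]},{"offset":[-0.075,-0.125,0.05],"twist":[0,0,0.8]},{"offset":[-0.078,-0.130,0.09],"twist":[0,0,0.8]},{"offset":[-0.078,-0.130,0.125],"twist":[0,0,0.8]},{"offset":[-0.078,-0.130,0.145],"twist":[0,0,0.8]},{"offset":[-0.078,-0.130,0.16],"twist":[0,0,0.8]},{"offset":[-0.078,-0.130,0.16],"twist":[0,0,0.8]},{"offset":[-0.078,-0.130,0.16],"twist":[0,0,0.8]}]'
python3 - <<'E'
from h import *
print(rel([.582,-.2255,.09],-17))
save(cv2.resize(get_image("side")[200:330,290:460],(784,600)),"s1");save(get_image("wrist"),"w3")
E
```

```text
t: 6.78
tool_pos: [0.5835, -0.2271, 0.094]
tool_rot: [0.465, 3.104, -0.001]
contact_force: [1.4, -0.6, -2.2]
opening: 0.015
grip_force: 70.5
(array([0.0019, 0.0011, 0.004 ]), np.float64(-0.04))
```

View pics/s1.png

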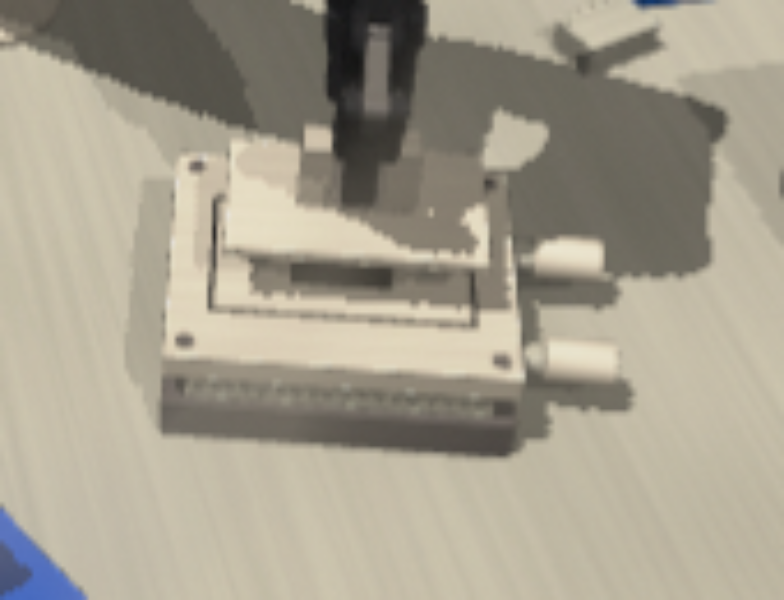

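View pics/w3.png

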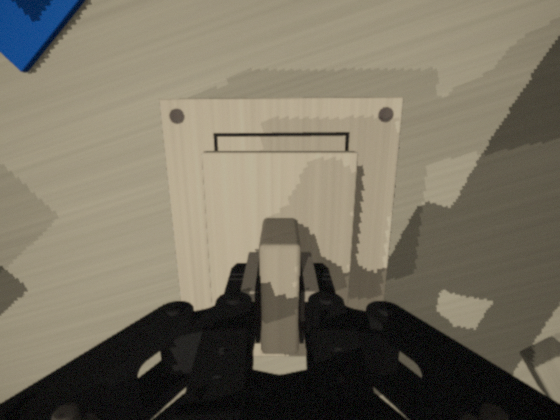

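The side view shows the plate hovering level over the outline. In the wrist view, the near outline edge (215..348, row 134) is parallel to the plate edge (203..357, row 152). I'll compare the two in tool axes.

```bash
python3 - <<'E'
from h import *
o=get_obs();C=cam("wrist",o);r=R.from_rotvec(o["tool_rot"]).as_matrix()
for uv,z in (([(215,134),(348,134)],.05),([(203,152),(357,152)],o["tool_pos"][2]-.007)):
    print(((px2w(C,uv,z)-o["tool_pos"])@r).round(4))
E
```

```text
[[ 0.0598 -0.0343  0.044 ]
 [ 0.0598  0.0386  0.044 ]]
[[ 0.0549 -0.0331  0.0069]
 [ 0.0549  0.0357  0.0068]]
```

```bash
python3 -m crank '[{"offset":[0.003,0.001,0.005],"twist":[0,0,0]},{"offset":[0.003,0.001,0.01],"twist":[0,0,0]},{"offset":[0.003,0.001,0.014],"twist":[0,0,0]},{"offset":[0.003,0.001,0.017],"twist":[0,0,0]},{"offset":[0.003,0.001,0.020],"twist":[0,0,0]},{"offset":[0.003,0.001,0.023],"twist":[0,0,0]},{"offset":[0.003,0.001,0.026],"twist":[0,0,0]},{"offset":[0.003,0.001,0.026],"twist":[0,0,0]},{"offset":[0.003,0.001,0.026],"twist":[0,0,0]}]' 0 100
```

```text
t: 8.0
tool_pos: [0.5801, -0.2251, 0.0663]
tool_rot: [0.466, 3.106, -0.0]
contact_force: [-0.6, 0.4, 1.4]
opening: 0.0147
grip_force: 101.2
```

```bash
python3 -m crank '[{"offset":[0,0,0.002],"twist":[0,0,0]},{"offset":[0,0,0.004],"twist":[0,0,0]},{"offset":[0,0,0.005],"twist":[0,0,0]},{"offset":[0,0,0.005],"twist":[0,0,0]}]'
```

```text
t: 8.5
tool_pos: [0.5801, -0.2251, 0.0631]
tool_rot: [-0.466, -3.107, 0.0]
contact_force: [-6.3, 2.5, 11.2]
opening: 0.0143
grip_force: 102.6
```

```bash
python3 -m crank '[{"offset":[0,0,0.002],"twist":[0,0,0]},{"offset":[0,0,0.004],"twist":[0,0,0]},{"offset":[0,0,0.004],"twist":[0,0,0]}]'
python3 - <<'E'
from h import *
save(cv2.resize(get_image("side")[200:330,290:460],(784,600)),"s2")
E
```

```text
t: 8.88
tool_pos: [0.5806, -0.2254, 0.063]
tool_rot: [-0.465, -3.107, 0.001]
contact_force: [-14.7, 7.0, 28.2]
opening: 0.014
grip_force: 105.0
```

View pics/s2.png

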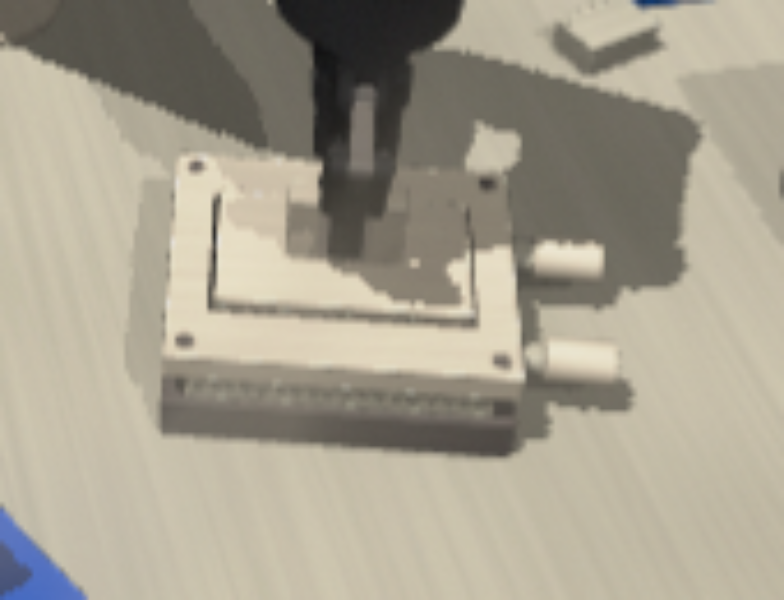

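The plate is seated flat inside the outline: TCP z stopped at 0.063 as expected while the force rose to 28 N. Now I'll unload, open and retreat.

```bash
python3 -m crank '[{"offset":[0,0,-0.004],"twist":[0,0,0]},{"offset":[0,0,-0.006],"twist":[0,0,0]},{"offset":[0,0,-0.006],"twist":[0,0,0]}]'
python3 -m crank '[{"offset":[0,0,0],"twist":[0,0,0]},{"offset":[0,0,0],"twist":[0,0,0]},{"offset":[0,0,0],"twist":[0,0,0]},{"offset":[0,0,0],"twist":[0,0,0]},{"offset":[0,0,0],"twist":[0,0,0]},{"offset":[0,0,-0.02],"twist":[0,0,0]},{"offset":[0,0,-0.06],"twist":[0,0,0]},{"offset":[0,0,-0.12],"twist":[0,0,0]},{"offset":[0,0,-0.17],"twist":[0,0,0]},{"offset":[0,0,-0.17],"twist":[0,0,0]},{"offset":[0,0,-0.17],"twist":[0,0,0]}]' 1 40
python3 - <<'E'
from h import *
o=get_obs();C=cam("wrist",o);im=get_image("wrist")
for d in cut_out("cover_mid","wrist"): print(round(d["confidence"],2),rectfit(C,d["region"],.056))
S=get_image("side")[200:330,290:460]
save(np.hstack([cv2.resize(im,(400,300)),cv2.resize(S,(392,300))]),"f")
E
```

```text
t: 9.3
tool_pos: [0.5798, -0.2249, 0.0631]
tool_rot: [-0.466, -3.106, -0.0]
contact_force: [-1.4, 0.2, 3.7]
opening: 0.0141
grip_force: 98.6
t: 10.68
tool_pos: [0.5799, -0.2249, 0.2342]
tool_rot: [0.466, 3.106, -0.001]
contact_force: [1.4, -0.0, 0.6]
opening: 0.0851
grip_force: 0.0
0.83 [ 406.2 -306.1   95.6   62.4  -64.3]
```

View pics/f.png

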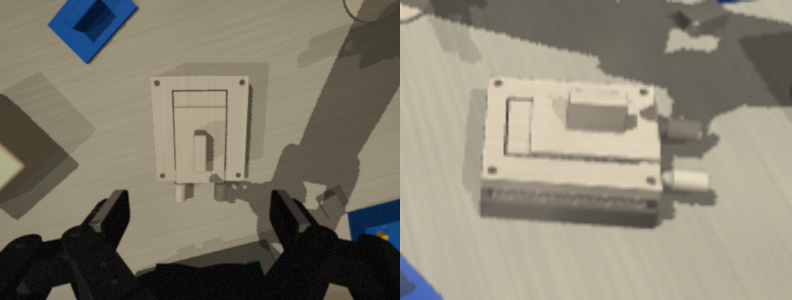

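The cover is now shifted about 20 mm toward +x. In the half-scale wrist picture its near edge is at row 107 against row 91 for the outline. It was seated before release, so I'll measure the slip and regrasp.

```bash
python3 - <<'E'
from h import *
o=get_obs();C=cam("wrist",o);r=R.from_rotvec(o["tool_rot"]).as_matrix();k=1.4
T=lambda uv,z:((px2w(C,np.array(uv)*k,z)-o["tool_pos"])@r).round(4)
print("outline near",T([(173,91),(227,91)],.05)); print("plate near",T([(174,107),(227,107)],.056))
print("grip top",T([(194,131),(207,131),(213,171),(195,171)],.09),T([(201.5,151)],.09))
g=cv2.cvtColor(get_image("wrist"),cv2.COLOR_RGB2GRAY)
print("col280",g[115:260,265].tolist());print("row225",g[225,230:335].tolist())
E
```

```text
outline near [[ 0.0549 -0.0341  0.1814]
 [ 0.0549  0.0373  0.1815]]
plate near [[ 0.0346 -0.0328  0.1753]
 [ 0.0346  0.0373  0.1754]]
grip top [[ 0.0099 -0.0058  0.1413]
 [ 0.0099  0.0101  0.1413]
 [-0.0424  0.0182  0.1411]
 [-0.0424 -0.0048  0.1411]] [[-0.0156  0.0034  0.1412]]
col280 [161, 161, 164, 161, 162, 162, 163, 161, 162, 162, 162, 159, 142, 95, 82, 123, 156, 162, 163, 164, 163, 161, 162, 163, 163, 163, 163, 163, 161, 164, 163, 163, 162, 163, 158, 150, 138, 134, 156, 168, 168, 170, 169, 170, 169, 169, 168, 168, 167, 169, 168, 167, 168, 169, 168, 168, 167, 168, 167, 170, 167, 166, 167, 167, 167, 167, 169, 166, 167, 168, 167, 166, 167, 166, 166, 167, 165, 165, 166, 166, 167, 165, 166, 166, 167, 166, 163, 164, 165, 164, 164, 164, 164, 166, 166, 164, 165, 164, 164, 165, 164, 163, 163, 165, 163, 162, 162, 164, 165, 163, 163, 164, 164, 164, 163, 162, 162, 162, 163, 162, 162, 161, 162, 161, 163, 162, 161, 162, 162, 163, 162, 162, 163, 165, 162, 163, 160, 163, 162, 162, 163, 160, 160, 144, 98]
row225 [159, 161, 162, 163, 161, 160, 161, 162, 160, 159, 160, 159, 158, 141, 104, 126, 156, 162, 164, 165, 165, 163, 164, 162, 163, 166, 165, 165, 167, 167, 166, 165, 162, 163, 165, 163, 165, 165, 163, 161, 157, 150, 158, 163, 166, 166, 166, 165, 167, 163, 161, 163, 162, 162, 161, 162, 156, 134, 106, 85, 80, 79, 80, 85, 79, 81, 84, 86, 110, 142, 151, 154, 156, 161, 161, 163, 162, 164, 166, 166, 163, 162, 163, 151, 105, 74, 114, 150, 161, 164, 165, 164, 165, 163, 164, 163, 163, 162, 164, 165, 165, 167, 166, 165, 163]
```

```bash
python3 -m crank '[{"offset":[-0.0195,0.001,0.05],"twist":[0,0,0]},{"offset":[-0.0195,0.001,0.1],"twist":[0,0,0]},{"offset":[-0.0195,0.001,0.14],"twist":[0,0,0]},{"offset":[-0.0195,0.001,0.16],"twist":[0,0,0]},{"offset":[-0.0195,0.001,0.169],"twist":[0,0,0]},{"offset":[-0.0195,0.001,0.169],"twist":[0,0,0]},{"offset":[-0.0195,0.001,0.169],"twist":[0,0,0]}]' 1 60
python3 -m crank '[{"offset":[0,0,0],"twist":[0,0,0]},{"offset":[0,0,0],"twist":[0,0,0]},{"offset":[0,0,0],"twist":[0,0,0]},{"offset":[0,0,0],"twist":[0,0,0]},{"offset":[0,0,0],"twist":[0,0,0]},{"offset":[0,0,0],"twist":[0,0,0]}]' 0 70
python3 -c "
from h import *
o=get_obs();save(get_image('wrist'),'w4')"
```

```text
t: 11.75
tool_pos: [0.6002, -0.2304, 0.0665]
tool_rot: [0.465, 3.104, -0.002]
contact_force: [1.4, -1.2, 0.4]
opening: 0.0854
grip_force: 0.0
t: 12.5
tool_pos: [0.5991, -0.2298, 0.0646]
tool_rot: [0.466, 3.106, -0.0]
contact_force: [-0.2, 0.0, 1.7]
opening: 0.0144
grip_force: 70.0
```

```bash
python3 -m crank '[{"offset":[0,0,-0.005],"twist":[0,0,0]},{"offset":[0,0,-0.008],"twist":[0,0,0]},{"offset":[0.01,0,-0.008],"twist":[0,0,0]},{"offset":[0.0185,0,-0.008],"twist":[0,0,0]},{"offset":[0.0185,0,-0.008],"twist":[0,0,0]},{"offset":[0.0185,0,-0.008],"twist":[0,0,0]}]'
python3 - <<'E'
from h import *
o=get_obs();C=cam("wrist",o);r=R.from_rotvec(o["tool_rot"]).as_matrix()
im=get_image("wrist");save(im,"w5");g=cv2.cvtColor(im,cv2.COLOR_RGB2GRAY).astype(int)
print(g[90:190,235].tolist());print(g[170,190:380].tolist())
for v in (120,130,140,150): print(v,((px2w(C,[(235,v)],.05)-o["tool_pos"])@r).round(4)[0,0],((px2w(C,[(235,v)],o["tool_pos"][2]-.007)-o["tool_pos"])@r).round(4)[0,0])
E
```

```text
t: 13.3
tool_pos: [0.5811, -0.2243, 0.0723]
tool_rot: [0.466, 3.107, -0.0]
contact_force: [-0.6, 0.1, -1.1]
opening: 0.0146
grip_force: 69.6
[136, 137, 138, 137, 138, 139, 138, 137, 138, 136, 136, 135, 135, 135, 141, 149, 160, 166, 168, 169, 170, 168, 168, 168, 168, 169, 171, 170, 169, 170, 170, 171, 171, 170, 170, 169, 171, 170, 170, 171, 171, 170, 169, 172, 173, 171, 172, 171, 171, 165, 159, 156, 144, 118, 64, 28, 50, 103, 149, 156, 157, 158, 155, 143, 119, 133, 159, 171, 173, 172, 172, 173, 173, 173, 172, 172, 173, 173, 172, 173, 172, 174, 174, 174, 173, 173, 172, 172, 172, 173, 175, 173, 174, 172, 173, 174, 174, 172, 173, 174]
[170, 171, 171, 170, 172, 172, 172, 171, 172, 171, 172, 168, 154, 131, 160, 173, 174, 172, 173, 173, 175, 175, 173, 173, 172, 173, 173, 172, 175, 173, 173, 172, 176, 174, 177, 175, 175, 175, 175, 174, 173, 175, 174, 174, 174, 172, 172, 174, 174, 175, 173, 171, 173, 174, 171, 173, 174, 175, 175, 175, 174, 177, 176, 175, 176, 175, 175, 170, 170, 169, 172, 172, 172, 173, 174, 173, 174, 174, 175, 174, 174, 170, 167, 169, 172, 172, 172, 173, 175, 175, 173, 171, 172, 170, 173, 171, 172, 172, 172, 175, 174, 173, 173, 172, 170, 172, 171, 171, 171, 172, 171, 173, 172, 172, 171, 170, 165, 158, 156, 158, 155, 155, 156, 157, 159, 160, 162, 160, 161, 159, 156, 156, 156, 156, 157, 154, 156, 156, 158, 159, 157, 156, 155, 153, 153, 154, 157, 158, 156, 155, 154, 156, 157, 159, 157, 159, 158, 160, 154, 157, 153, 154, 154, 157, 156, 132, 106, 124, 150, 153, 155, 153, 152, 151, 152, 152, 152, 152, 151, 151, 153, 155, 153, 152, 156, 155, 154, 154, 154, 155]
120 0.0681 0.0687
130 0.0634 0.0645
140 0.0587 0.0602
150 0.0538 0.0558
```

Aligned to about 1 mm. Now I'll lower, press, unload gently and open in steps.

```bash
python3 -m crank '[{"offset":[0,0,0.004],"twist":[0,0,0]},{"offset":[0,0,0.008],"twist":[0,0,0]},{"offset":[0,0,0.011],"twist":[0,0,0]},{"offset":[0,0,0.013],"twist":[0,0,0]},{"offset":[0,0,0.013],"twist":[0,0,0]}]' 0 80
python3 -m crank '[{"offset":[0,0,-0.002],"twist":[0,0,0]},{"offset":[0,0,-0.004],"twist":[0,0,0]},{"offset":[0,0,-0.0045],"twist":[0,0,0]},{"offset":[0,0,-0.0045],"twist":[0,0,0]}]' 0 20
cat > edge.py <<'E'
from h import *
o=get_obs();C=cam("wrist",o);r=R.from_rotvec(o["tool_rot"]).as_matrix()
im=get_image("wrist");g=cv2.cvtColor(im,cv2.COLOR_RGB2GRAY).astype(int)
c=g[100:200,245]; rows=[100+i for i in range(2,98) if c[i]<150 and c[i]==c[i-2:i+3].min() and c[max(0,i-6)]-c[i]>12]
print("dark rows",rows,[((px2w(C,[(245,v)],.053)-o["tool_pos"])@r)[0,0].round(4) for v in rows])
E
python3 edge.py
```

```text
t: 13.98
tool_pos: [0.5819, -0.2247, 0.0646]
tool_rot: [-0.465, -3.106, 0.0]
contact_force: [-12.4, 6.1, 24.6]
opening: 0.0147
grip_force: 83.8
t: 14.48
tool_pos: [0.582, -0.2247, 0.0646]
tool_rot: [0.466, 3.105, -0.001]
contact_force: [0.8, 0.6, 5.4]
opening: 0.0144
grip_force: 81.1
dark rows [145, 154] [np.float64(0.0575), np.float64(0.0533)]
```

```bash
python3 -m crank '[{"offset":[0,0,-0.001],"twist":[0,0,0]},{"offset":[0,0,-0.001],"twist":[0,0,0]},{"offset":[0,0,-0.001],"twist":[0,0,0]}]' 0.4 20; python3 edge.py
```

```text
t: 14.9
tool_pos: [0.5806, -0.2241, 0.064]
tool_rot: [-0.466, -3.105, -0.001]
contact_force: [-0.2, -1.0, -0.2]
opening: 0.0341
grip_force: 0.0
dark rows [148, 157] [np.float64(0.0562), np.float64(0.052)]
```

```bash
python3 -m crank '[{"offset":[0,0,-0.01],"twist":[0,0,0]},{"offset":[0,0,-0.03],"twist":[0,0,0]},{"offset":[0,0,-0.06],"twist":[0,0,0]},{"offset":[0,0,-0.11],"twist":[0,0,0]},{"offset":[0,0,-0.16],"twist":[0,0,0]},{"offset":[0,0,-0.17],"twist":[0,0,0]},{"offset":[0,0,-0.17],"twist":[0,0,0]},{"offset":[0,0,-0.17],"twist":[0,0,0]}]'
python3 edge.py
python3 - <<'E'
from h import *
im=get_image("wrist");S=get_image("side")[200:330,290:460]
save(np.hstack([cv2.resize(im[80:290,180:380],(390,410)),cv2.resize(S,(410,410))]),"f2")
E
```

```text
t: 15.95
tool_pos: [0.5803, -0.2238, 0.2328]
tool_rot: [-0.465, -3.104, -0.002]
contact_force: [0.5, 1.3, -0.1]
opening: 0.0344
grip_force: 0.0
dark rows [127] [np.float64(0.0553)]
```

View pics/f2.png

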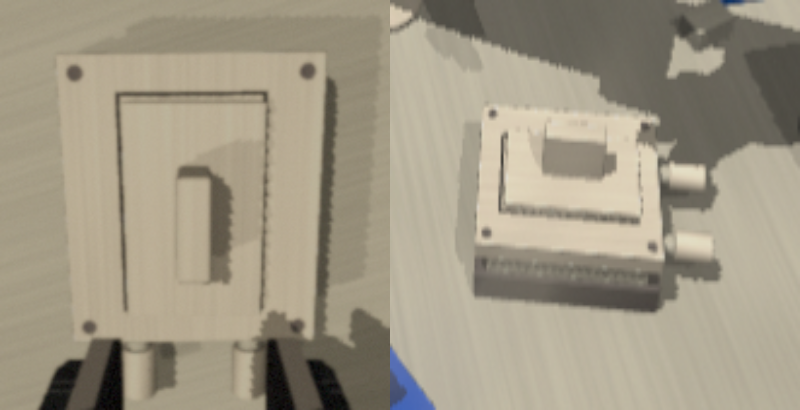

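The cover lies flat within the outline, about 3 mm off at most at the near edge, and the gripper is clear. Handing in.

```bash
python3 -c "
from station import *
print(finish_job())"
```

```text
the job is handed in; nothing more can be done
None
```

The job is handed in: the rectangular cover lies flat on the stage within about 3 mm of the outline and released, after it slid about 20 mm on the first release and I put it back and pressed it again; the narrow and round covers were not touched, and no verdict came back.

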